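# Select the blue drive range on a micromanipulator's H-gate

### The job

The micromanipulator drive unit's selector lever stands somewhere in the unmarked middle lane of its H-gate. Push it with the fingertips, without gripping it, through the gate until it is fully home at the end of the slot with the blue bars; do not run it into a slot of another colour on the way and do not force it. Leave the bottle, tip box, objective and dish where they stand, and draw the hand clear when done.

Things in the scene. Friction and masses are not known exactly. Their poses are not given: they have to be found in the camera images.
- gate: the drive unit: cream box with a pale grey metal deck, 200 x 200 mm, deck surface 70 mm above the table. Origin: centre of its underside, on the table, below the gate's middle; fixed, its place and yaw vary. Own x: away from the robot (far), own y: to the left. Nothing on the deck but the lever stands higher than 1.5 mm.
- gate_mid (a point): middle of the H-gate, on the deck. In the unit's axes, for the lever's axis: a cross slot along y (x = 0, y -45 to +45 mm) joins three lanes along x (y = -45, 0, +45 mm; each x -38 to +38 mm). Slots 16 mm wide, corners rounded by 9 mm; the stem has 2 mm play either side. The outer lanes' four ends are the coloured slots; the middle lane is unmarked.
- knob (a point): a point on the selector lever's axis, 120 mm above the table, half-way up its knob: an upright black cylinder, 26 mm diameter, 94 to 148 mm above the table, on a 12 mm steel stem out of the gate. It slides upright in the gate; it does not tilt, turn or lift, and stays where it is left. Sliding it takes 2 to 5 N; gate walls and slot ends stop it dead.
- along (a joint): the lever's position along its lane, in m: 0 in the cross slot, +0.038 at the far end (unit's +x), -0.038 at the near end. Starts anywhere in the middle lane.
- across (a joint): the lever's position across the lanes, in m: 0 in the middle lane, +0.045 in the left lane (unit's +y), -0.045 in the right lane.
- tag_blue: the blue slot marker: two flat blue bars (each 32 x 15 x 1.2 mm) on the deck, one either side of a slot's blind end. Origin: midway between them on the deck, exactly below the lever's axis when it is fully home in that slot. Axes as the drive unit's. The four colours change places among the slots from run to run.
- tag_yellow: the yellow slot marker: two flat yellow bars (each 32 x 15 x 1.2 mm) on the deck, one either side of a slot's blind end. Origin: midway between them on the deck, exactly below the lever's axis when it is fully home in that slot. Axes as the drive unit's. The four colours change places among the slots from run to run.
- tag_green: the green slot marker: two flat green bars (each 32 x 15 x 1.2 mm) on the deck, one either side of a slot's blind end. Origin: midway between them on the deck, exactly below the lever's axis when it is fully home in that slot. Axes as the drive unit's. The four colours change places among the slots from run to run.
- tag_red: the red slot marker: two flat red bars (each 32 x 15 x 1.2 mm) on the deck, one either side of a slot's blind end. Origin: midway between them on the deck, exactly below the lever's axis when it is fully home in that slot. Axes as the drive unit's. The four colours change places among the slots from run to run.
- bottle: bystander: loose amber bottle, 44 mm diameter, 90 mm tall, to the left of the unit. Origin: centre of its underside.
- tipbox: bystander: loose blue box with pale lid, 110 x 75 x 63 mm, to the right of the unit. Origin: centre of its underside.
- objective: bystander: loose brass microscope objective, 32 mm diameter, 46 mm tall, beyond the unit on the left. Origin: centre of its underside.
- dish: bystander: loose covered culture dish, 60 mm diameter, 14 mm tall, beyond the unit on the right. Origin: centre of its underside.

How it is judged:
By the outcome, as a careful person would: the job done as asked, in the order asked, and still so for the second after the job is handed in, with the robot touching nothing.
It also fails if it takes over 51 s, if anything falls off the work surface, if the arm or the gripper's body presses on something with over 40 N, if the wrist force passes 120 N, or if a joint passes its speed limit or range.

### The arm

A 7-joint arm with a two-finger parallel gripper is mounted at the origin on the work surface. World frame = base frame: x ahead of the robot, y to its left, z up, the work surface at z = 0. Lengths are in m, angles in degrees, forces in N, time in s.
With the tool pointing down it reaches from about 0.4 to 0.875 m from the base axis. Payload 6.5 kg.
Tool frame: the origin (TCP) lies midway between the tips of the shut fingers; the grasp point (between the pads) lies 19 mm behind it (env.pinch_z is the distance from the TCP to the grasp point, in m); z points along the fingers, x is the direction in which the jaws open and shut, and the axes are right-handed (so a half turn about z gives the same grasp; the last joint's range is limited). The gripper opens to 88 mm and grips with 3 to 60 N. Pads are 18 mm wide; open, the fingers measure 123 mm over their backs; the gripper's body (75 mm by 187 mm) begins 45 mm behind the grasp point.
Start: joints at [63.701, 30.733, -0.252, 88.115, 0.149, 61.152, -4.079], TCP at [0.249, -0.6, 0.199] pointing down, gripper open.
Joint ranges: [-154.64, 154.64], [-21.42, 123.67], [-72.66, 72.17], [13.99, 137.28], [-74.86, 254.86], [10.95, 109.41], [-158.01, 158.01]. Speed limits (degrees/s): [136.94, 136.94, 180, 180, 180, 180, 180].

### API

Orientations are given as a 3x3 rotation matrix whose columns are the frame's x, y, z axes.
In Python, from bench import status, get_image, calibration, env gives the robot as it stands. The module is installed in compiled form; this text tells all that it offers.
- The arm moves only by the tool play_rows, never from a script. Its argument "increments" is a list that holds one entry, the list of rows, each a list of 5 numbers: the shift along the tool's x, y, z in mm, then the turn about the tool's z in rad, then the opening, from 0 (shut) to 1 (fully open). A call has 1 to 5 rows; each row is the pose to reach, as a shift and turn from the pose commanded when the call began, along the tool's axes at that moment; what a row does not reach only later rows make up. A row lasts 1/10 s, in which the tool goes at most 50 mm and 8.59 degrees, less where a joint would pass 70% of its speed; a pose out of reach is approached as far as the arm can. A call with a gripper value outside its range is refused whole. The fingers move at their own pace and stop on an object; "grip_force" is the grip in N (left out, the last holds). Time passes only in rows, so rows that repeat a pose let the fingers close. It gives the time, the measured TCP pose, the force and the opening at its end, in the units of the state.
- status.sense(): the state, without advancing time (a new reading comes with each control period).
- get_image(name): name is "scene" or "side" or "wrist"; returns the picture (384x512x3 uint8, red, green, blue); there is no depth.
- calibration(name): a dict with "vfov" (degrees; the focal length in pixels is half the picture's height over the tangent of half this angle, whatever the lens; pixels are square), "cx", "cy" (the principal point, pixels), "xyz" and "orientation" of the camera in the world. Camera axes: x right, y down, z forward; pixel columns grow to the right and rows downward; lengths in m; the calibration is good to about 2 mm. A picture is of the moment at which its call begins: read the wrist's pose just before it. calibration takes no time and is no camera call; for the wrist camera it gives the pose at the moment of the call.
- env.sign_off(): hands the job in, once; it reports no verdict.
The state is a dict: "clock": time; "q": joint angles; "qd": joint speeds; "tau": joint torques, N m; "tcp_pos": TCP position; "tcp_rot": TCP orientation; "contact_force": force on the tool from outside, world axes, zero at the start; "moment": the same for the moment, N m; "opening": finger opening in m.
Only numpy, scipy, OpenCV 4.12 (cv2) and the standard library are available. Lean on these libraries where they do the work, as an engineer would, in place of code of your own. Each camera call takes 0.05 s, during which the arm holds its last target.

## Working session

There is one attempt and no reset: what is moved stays moved. The work goes in short steps, Python scripts to look and compute and a tool call to move; the robot and the scene stay as the last step left them, time stands still between calls to the robot, and variables do not carry over. Pictures are saved under pics/ and viewed, and the job is handed in when it is done.

Besides the shell and the picture viewer there is one more tool, called after ">>>" in YAML: its name, and indented under it one key for each argument. play_rows: Moves the arm, as the interface text tells. Its arguments: {"type":"object","properties":{"increments":{"type":"array"},"grip_force":{"type":"number"}},"required":["increments"]}

```bash
mkdir -p pics
python3 - <<'E'
from bench import status,get_image,calibration,env
import cv2
for n in("scene","side"):
    im=get_image(n); cv2.imwrite(f"pics/{n}0.png",im[:,:,::-1]); c=calibration(n); print(n,c)
s=status.sense(); print(s["clock"],s["tcp_pos"],s["tcp_rot"],s["opening"],s["contact_force"])
E
```

```text
scene {'vfov': 42.582273443796794, 'cx': 265.38685015499937, 'cy': 180.63364232553803, 'xyz': array([1.24883505, 0.50814489, 0.79571889]), 'orientation': array([[-0.6354356 ,  0.51790737, -0.57270721],
       [ 0.77213655,  0.42123003, -0.47578399],
       [-0.00517056, -0.74453826, -0.66755977]])}
side {'vfov': 55.07358521799744, 'cx': 264.2567262251603, 'cy': 188.36719986233746, 'xyz': array([0.38946241, 0.43108313, 0.65988561]), 'orientation': array([[-0.84808941, -0.41398727,  0.33069457],
       [-0.52984382,  0.65891698, -0.53394189],
       [ 0.00314487, -0.62804693, -0.77816911]])}
0.1 [ 0.248547   -0.59994915  0.19842706] [[ 3.82858262e-01 -9.23806826e-01 -7.07356052e-04]
 [-9.23805827e-01 -3.82858893e-01  1.36467203e-03]
 [-1.53151089e-03  1.30983680e-04 -9.99998819e-01]] 0.08808039866311133 [-0.10608244  1.06435693  0.34182896]
```

View pics/scene0.png

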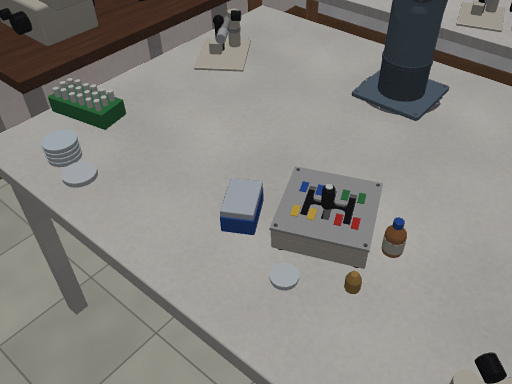

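View pics/side0.png

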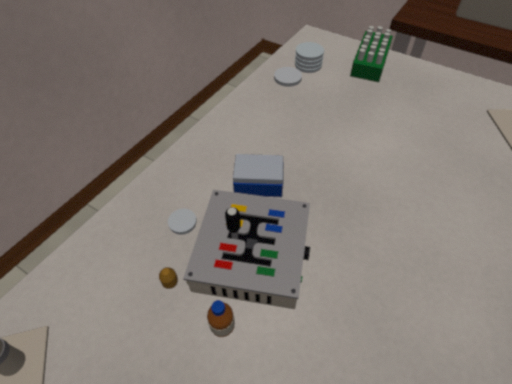

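The scene picture shows the unit around (328,215). Blue is at (305,187) and (320,190), on the near side towards the tip box. The knob is near (328,192). Next I measure these.

```bash
cat > h.py <<'E'
import numpy as np,cv2
from bench import status,get_image,calibration,env
def ray(c,u,v,z):
    f=192/np.tan(np.radians(c["vfov"]/2)); d=c["orientation"]@np.array([(u-c["cx"])/f,(v-c["cy"])/f,1]); 
    return c["xyz"]+d*(z-c["xyz"][2])/d[2]
def proj(c,p):
    f=192/np.tan(np.radians(c["vfov"]/2)); d=c["orientation"].T@(np.asarray(p)-c["xyz"]); return d[0]/d[2]*f+c["cx"],d[1]/d[2]*f+c["cy"]
def masks(im):
    h=cv2.cvtColor(im,cv2.COLOR_RGB2HSV)
    R=dict(blue=(100,130),yellow=(18,32),green=(50,85),red=(0,6))
    return {k:cv2.inRange(h,(a,130,60),(b,255,255)) for k,(a,b) in R.items()}
def blobs(m,a=12):
    n,_,s,c=cv2.connectedComponentsWithStats(m); return [(c[i],s[i,4]) for i in range(1,n) if s[i,4]>=a]
E
python3 - <<'E'
from h import *
for n in("scene","side"):
    im=cv2.imread(f"pics/{n}0.png")[:,:,::-1].copy(); c=calibration(n)
    for k,m in masks(im).items():
        for p,a in blobs(m):
            w=ray(c,*p,0.0712)
            if a<400: print(n,k,p.round(1),a,w[:2].round(4))
    x0,y0=(280,160) if n=="scene" else (180,180)
    g=cv2.resize(im[y0:y0+120,x0:x0+140,::-1],None,fx=5,fy=5,interpolation=cv2.INTER_CUBIC); cv2.imwrite(f"pics/{n}0z.png",g)
E
```

```text
scene blue [303.8 186.4] 65 [0.589  0.0683]
scene blue [319.1 189.5] 57 [0.5762 0.1   ]
scene blue [398.1 223.4] 104 [0.5586 0.2798]
scene yellow [294.9 210.1] 76 [0.6592 0.0971]
scene yellow [311.5 213.5] 82 [0.6455 0.1292]
scene yellow [352.5 282.3] 272 [0.7393 0.2858]
scene green [ 88.7 105. ] 355 [ 0.6913 -0.5659]
scene green [344.6 194.7] 55 [0.5554 0.1514]
scene green [361. 198.] 55 [0.5421 0.1838]
scene red [338.  219.4] 83 [0.6252 0.1803]
scene red [355.3 223. ] 87 [0.6117 0.2127]
side blue [276.1 213. ] 80 [0.5874 0.0671]
side blue [273.3 227.7] 95 [0.5745 0.099 ]
side blue [217.7 307.5] 141 [0.5718 0.2789]
side yellow [239.3 207.4] 80 [0.6558 0.0942]
side yellow [240.9 222.2] 22 [0.6334 0.1215]
side yellow [167.6 277.1] 236 [0.6765 0.2817]
side green [372.9  55.6] 282 [ 0.6351 -0.5605]
side green [268.5 253.4] 92 [0.5535 0.1504]
side green [265.3 270.9] 103 [0.5404 0.1827]
side red [227.5 246.9] 118 [0.6238 0.1788]
side red [222.9 264. ] 130 [0.6106 0.2111]
```

```bash
sleep 0
```

```text
(no output)
```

View pics/scene0z.png

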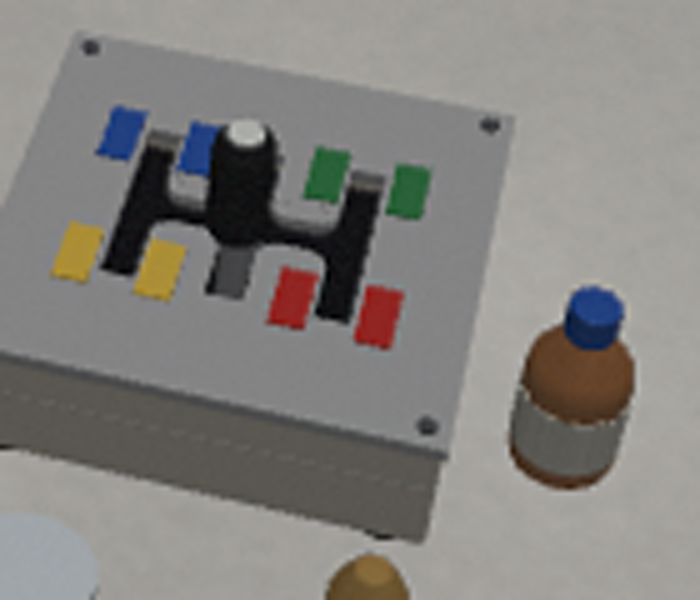

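View pics/side0z.png

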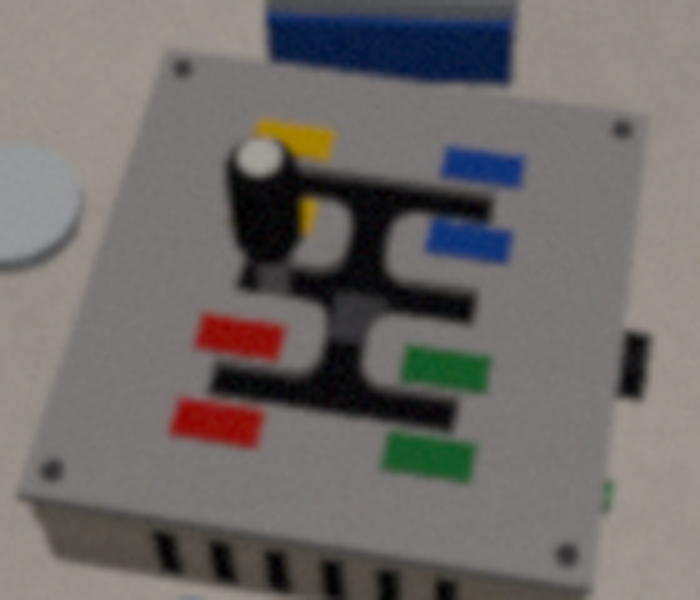

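Run:
```python
from h import *
T=dict(blue=(.5818,.0836),green=(.5478,.1671),red=(.6178,.1957),yellow=(.6515,.1125))
b={k:np.array(v) for k,v in T.items()}
mid=sum(b.values())/4
d=(b['green']+b['red']-b['blue']-b['yellow']); e=(b['yellow']+b['red']-b['blue']-b['green'])
print("mid",mid,"y-dir",np.degrees(np.arctan2(-d[0],d[1])),np.linalg.norm(d)/2,"x-dir",np.degrees(np.arctan2(e[1],e[0])),np.linalg.norm(e)/2)
a=np.arctan2(-d[0]+e[1],d[1]+e[0]); X=np.array([np.cos(a),np.sin(a)]);Y=np.array([-X[1],X[0]])
for n,p in(("scene",(329.2,186.4)),("side",(231.8,211.4))):
    k=ray(calibration(n),*p,.148)[:2]; print(n,k,"along,across",(k-mid)@X,(k-mid)@Y)
print(np.degrees(a),X,Y)
for k,v in b.items(): print(k,(v-mid)@X,(v-mid)@Y)
```

```text
mid [0.599725 0.139725] y-dir 22.102994558975816 0.08996135281330533 x-dir 22.37188333753359 0.07553532286288314
scene [0.62790233 0.15331007] along,across 0.031222420543715 0.0019174518785974961
side [0.62705473 0.1518752 ] along,across 0.029895045656822977 0.0009098041374486123
22.225719665609912 [0.92570088 0.37825637] [-0.37825637  0.92570088]
blue -0.03782282681014107 -0.045174716624347244
green -0.03771225026881244 0.04498202340560565
red 0.037904943487554056 0.044979123037308485
yellow 0.03763013359139954 -0.04478642981856699
```

```bash
cat >> h.py <<'E'
MID=np.array([.5997,.1397]);A=np.radians(22.22);X=np.array([np.cos(A),np.sin(A)]);Y=np.array([-X[1],X[0]])
def goto(al,ac,z):
    s=status.sense(); p=np.r_[MID+al*X+ac*Y,z]; return (s["tcp_rot"].T@(p-s["tcp_pos"])*1000).round(1)
def where():
    s=status.sense(); d=s["tcp_pos"][:2]-MID; r=s["tcp_rot"]
    print("t",s["clock"],"tcp along/across/z mm",(d@X*1e3).round(1),(d@Y*1e3).round(1),(s["tcp_pos"][2]*1e3).round(1),"F unit",(s["contact_force"][:2]@X).round(2),(s["contact_force"][:2]@Y).round(2),s["contact_force"][2].round(2),"yaw x",np.degrees(np.arctan2(r[1,0],r[0,0])).round(2),"open",s["opening"])
E
python3 -c "
from h import *
where();print(goto(.070,0.001,.2))"
```

```text
t 0.1 tcp along/across/z mm -604.8 -551.9 198.4 F unit 0.3 1.03 0.34 yaw x -67.49 open 0.08808039866311133
[-549.5 -677.6   -0.8]
```

>>> play_rows:
  increments:
    - [[-25, -31, 0, 0, 0], [-50, -62, 0, 0, 0], [-75, -93, 0, 0, 0], [-100, -124, 0, 0, 0], [-125, -155, 0, 0, 0]]
  grip_force: 10

```text
clock: 0.6
tcp_pos: [0.3445, -0.424, 0.1989]
tcp_rot: [[0.383, -0.924, -0.0], [-0.924, -0.383, 0.0], [-0.001, 0.0, -1.0]]
contact_force: [1.4, 0.1, -0.2]
opening: 0.0505
```

>>> play_rows:
  increments:
    - [[-25, -31, 0, 0, 0], [-50, -62, 0, 0, 0], [-75, -93, 0, 0, 0], [-100, -124, 0, 0, 0], [-125, -155, 0, 0, 0]]

```text
clock: 1.1
tcp_pos: [0.4398, -0.2493, 0.1991]
tcp_rot: [[0.383, -0.924, -0.0], [-0.924, -0.383, 0.0], [-0.0, 0.0, -1.0]]
contact_force: [0.1, -0.3, 0.3]
opening: 0.0101
```

>>> play_rows:
  increments:
    - [[-25, -31, 0, 0, 0], [-50, -62, 0, 0, 0], [-75, -93, 0, 0, 0], [-100, -124, 0, 0, 0], [-125, -155, 0, 0, 0]]

```text
clock: 1.6
tcp_pos: [0.5351, -0.0746, 0.199]
tcp_rot: [[0.383, -0.924, -0.001], [-0.924, -0.383, -0.0], [-0.0, 0.001, -1.0]]
contact_force: [0.4, 0.1, -0.0]
opening: 0.0006
```

>>> play_rows:
  increments:
    - [[-25, -31, 0, 0, 0], [-50, -62, 0, 0, 0], [-75, -93, 0, 0, 0], [-100, -124, 0, 0, 0], [-120, -150, 0, 0, 0]]

```text
clock: 2.1
tcp_pos: [0.6277, 0.0947, 0.1988]
tcp_rot: [[0.384, -0.923, -0.001], [-0.923, -0.384, 0.001], [-0.001, 0.0, -1.0]]
contact_force: [0.5, 0.4, -0.4]
opening: 0.0004
```

```bash
python3 -c "
from h import *
where();print(goto(.070,0.001,.2))"
```

```text
t 2.1 tcp along/across/z mm 9.0 -52.2 198.8 F unit 0.61 0.22 -0.39 yaw x -67.41 open 0.00038134675814709194
[-52.8 -61.4  -1.2]
```

>>> play_rows:
  increments:
    - [[-17, -20, 0, 0, 0], [-35, -41, 0, 0, 0], [-53, -61, 0, 0, 0], [-53, -61, 0, 0, 0]]

```text
clock: 2.5
tcp_pos: [0.6633, 0.1696, 0.1984]
tcp_rot: [[0.387, -0.922, -0.001], [-0.922, -0.387, 0.003], [-0.003, -0.0, -1.0]]
contact_force: [0.1, 0.3, -0.3]
opening: 0.0004
```

Run:
```python
from h import *
where()
c=calibration("wrist"); im=get_image("wrist"); cv2.imwrite("pics/w1.png",im[:,:,::-1]); print(c["xyz"],proj(c,np.r_[MID+.03*X,.148]),proj(c,np.r_[MID-.038*X-.045*Y,.07]))
print(goto(.068,.001,.110))
```

```text
t 2.5 tcp along/across/z mm 70.2 3.6 198.4 F unit 0.19 0.24 -0.27 yaw x -67.2 open 0.00037994729383862395
[0.74132146 0.20140263 0.38382528] (np.float64(266.9075630976035), np.float64(237.99869841319918)) (np.float64(301.82712020880683), np.float64(257.6306096268181))
[ 0.2  0.8 88.3]
```

View pics/w1.png

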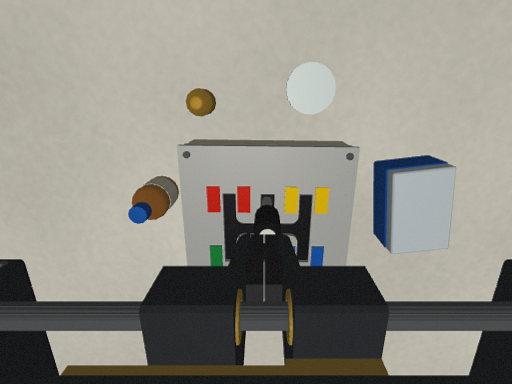

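The wrist picture shows the lever's cap at (266,232), within 6 px of the predicted (267,238). The fingers are beyond it, with clear deck below. I lower them on the far side.

>>> play_rows:
  increments:
    - [[2, 0, 22, 0, 0], [2, 0, 44, 0, 0], [2, 0, 66, 0, 0], [2, 0, 84, 0, 0], [2, 0, 84, 0, 0]]

```text
clock: 3.05
tcp_pos: [0.6619, 0.1601, 0.1122]
tcp_rot: [[0.382, -0.924, -0.005], [-0.924, -0.382, -0.003], [0.0, 0.006, -1.0]]
contact_force: [-0.9, 0.8, 0.4]
opening: 0.0007
```

Run:
```python
from h import *
where()
for n in("scene","side"):
    im=get_image(n);x0,y0=(270,130) if n=="scene" else (170,160); cv2.imwrite(f"pics/{n}1.png",cv2.resize(im[y0:y0+140,x0:x0+160,::-1],None,fx=4,fy=4,interpolation=cv2.INTER_CUBIC))
```

```text
t 3.05 tcp along/across/z mm 65.3 -4.7 112.2 F unit -0.51 1.1 0.42 yaw x -67.57 open 0.0006837798952150395
```

View pics/side1.png

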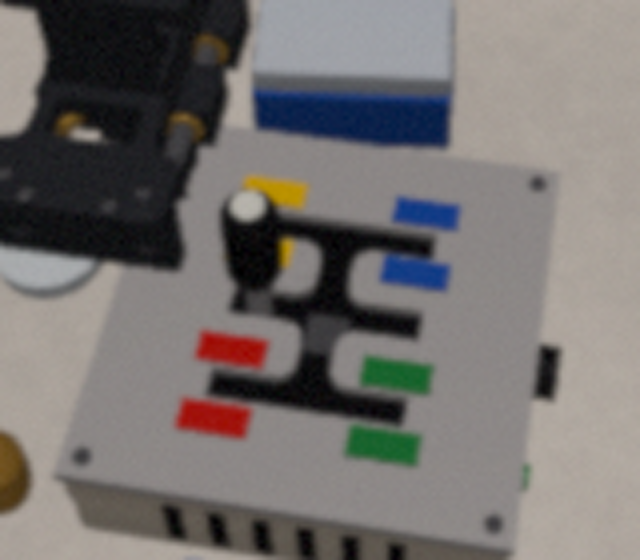

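View pics/scene1.png

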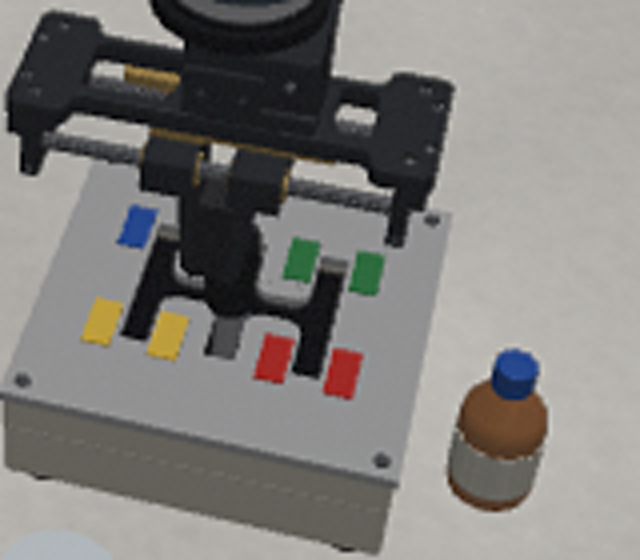

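>>> play_rows:
  increments:
    - [[0, 0, 0, 0, 0], [0, 0, 0, 0, 0]]

```text
clock: 3.35
tcp_pos: [0.6651, 0.1627, 0.1166]
tcp_rot: [[0.383, -0.924, 0.002], [-0.924, -0.383, 0.0], [0.0, -0.002, -1.0]]
contact_force: [0.1, 0.5, 0.9]
opening: 0.0006
```

```bash
python3 -c "
from h import *
where()"
```

```text
t 3.35 tcp along/across/z mm 69.2 -3.5 116.6 F unit 0.3 0.43 0.89 yaw x -67.51 open 0.000561103756288768
```

>>> play_rows:
  increments:
    - [[-4, 4, 0, 0, 0], [-4, 8, 1, 0, 0], [-4, 12, 2, 0, 0], [-4, 14, 2, 0, 0], [-4, 16, 2, 0, 0]]

```text
clock: 3.85
tcp_pos: [0.6478, 0.16, 0.1132]
tcp_rot: [[0.383, -0.924, -0.0], [-0.924, -0.383, -0.0], [0.0, 0.0, -1.0]]
contact_force: [-0.8, 0.2, -0.2]
opening: 0.0007
```

>>> play_rows:
  increments:
    - [[0, 3, 0, 0, 0], [0, 6, 0, 0, 0], [0, 9, 0, 0, 0], [0, 12, 0, 0, 0], [0, 13, 0, 0, 0]]

```text
clock: 4.35
tcp_pos: [0.6357, 0.1551, 0.1132]
tcp_rot: [[0.383, -0.924, -0.0], [-0.924, -0.383, -0.0], [0.0, 0.0, -1.0]]
contact_force: [0.4, 0.7, 0.5]
opening: 0.0005
```

>>> play_rows:
  increments:
    - [[0, 0, 0, 0, 0], [0, 0, 0, 0, 0]]

```text
clock: 4.55
tcp_pos: [0.636, 0.1554, 0.1132]
tcp_rot: [[0.383, -0.924, 0.0], [-0.924, -0.383, 0.0], [-0.0, -0.0, -1.0]]
contact_force: [0.4, -0.7, 0.1]
opening: 0.0003
```

Run:
```python
from h import *
where()
for n in("scene","side"):
    im=get_image(n);x0,y0=(270,130) if n=="scene" else (170,160); cv2.imwrite(f"pics/{n}2.png",cv2.resize(im[y0:y0+140,x0:x0+160,::-1],None,fx=4,fy=4,interpolation=cv2.INTER_CUBIC))
```

```text
t 4.55 tcp along/across/z mm 39.6 0.8 113.2 F unit 0.14 -0.83 0.14 yaw x -67.49 open 0.0003454799378505466
```

View pics/side2.png

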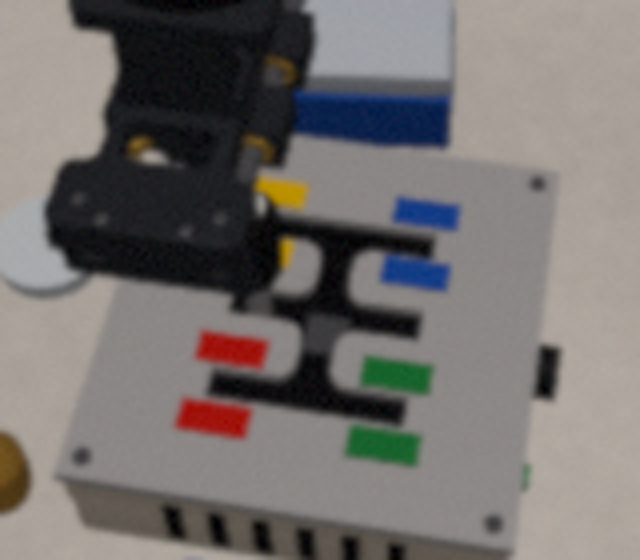

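View pics/scene2.png

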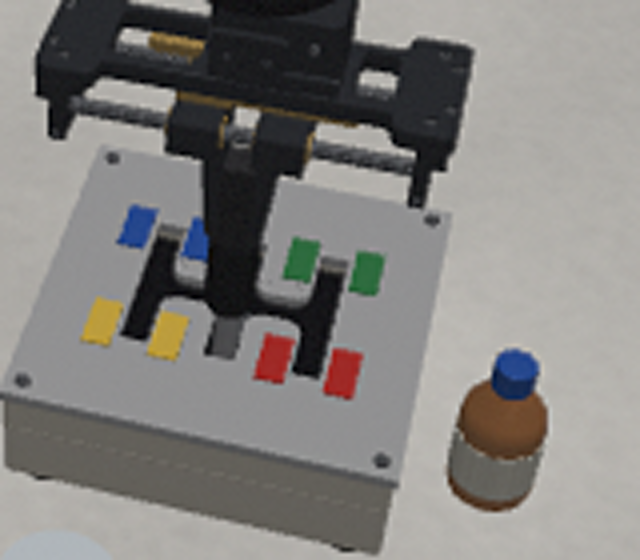

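Run:
```python
from h import *
for n in("scene","side"):
    c=calibration(n);x0,y0=(270,130) if n=="scene" else (170,160)
    for nm,p in(("lanefar_deck",(.046,0,.07)),("mid",(0,0,.07)),("knobtop",(.03,0,.148)),("knobbot",(.03,0,.094)),("stem70",(.03,0,.07)),("tcp",(.0396,.0008,.1132)),("tip top",(.0396,.0008,.15))):
        q=proj(c,np.r_[MID+p[0]*X+p[1]*Y,p[2]]); print(n,nm,((q[0]-x0)*4).round(),((q[1]-y0)*4).round())
im=get_image("wrist"); cv2.imwrite("pics/w2.png",im[:,:,::-1])
```

```text
scene lanefar_deck 215.0 357.0
scene mid 233.0 296.0
scene knobtop 233.0 223.0
scene knobbot 225.0 302.0
scene stem70 221.0 335.0
scene tcp 225.0 288.0
scene tip top 231.0 233.0
side lanefar_deck 225.0 296.0
side mid 322.0 310.0
side knobtop 248.0 204.0
side knobbot 255.0 273.0
side stem70 258.0 301.0
side tcp 231.0 248.0
side tip top 225.0 199.0
```

View pics/w2.png

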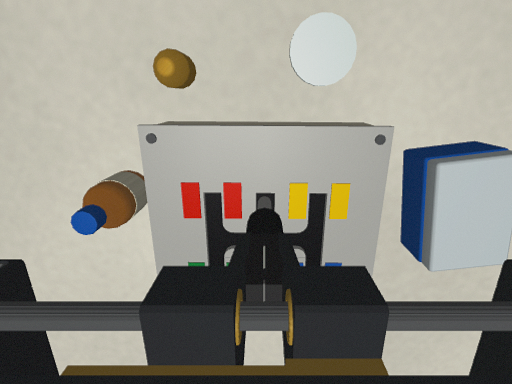

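Run:
```python
from h import *
a=cv2.imread("pics/w1.png")[170:280,200:330];b=cv2.imread("pics/w2.png")[170:280,200:330]
cv2.imwrite("pics/w12.png",cv2.convertScaleAbs(cv2.resize(np.vstack([np.hstack([a,b])]),None,fx=3,fy=3,interpolation=cv2.INTER_CUBIC),alpha=1.8))
a=cv2.imread("pics/side1.png")[150:400,150:400];b=cv2.imread("pics/side2.png")[150:400,150:400]
cv2.imwrite("pics/s12.png",cv2.convertScaleAbs(cv2.resize(np.hstack([a,b]),None,fx=1.6,fy=1.6),alpha=2.5))
```

```text
(no output)
```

View pics/w12.png

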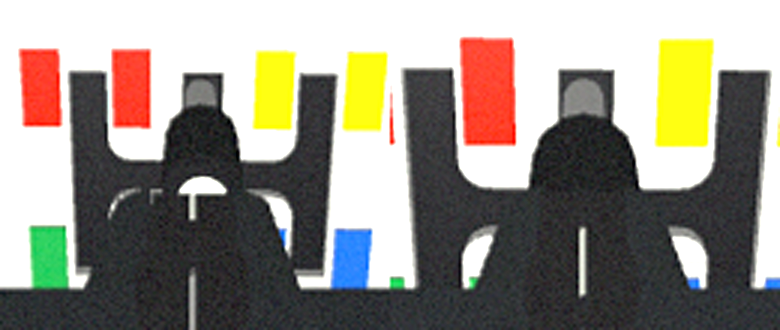

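View pics/s12.png

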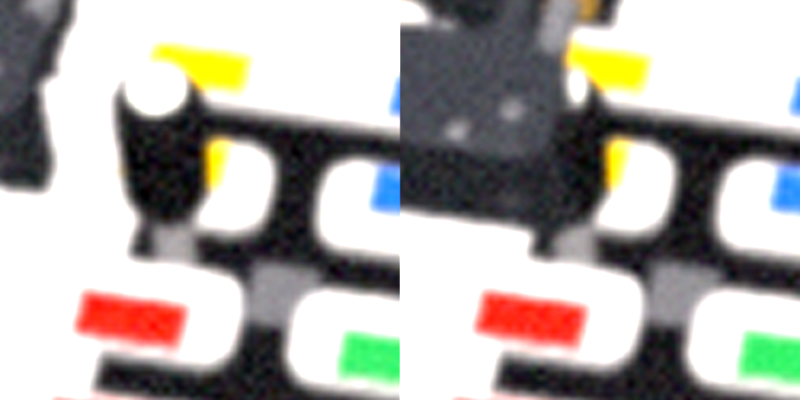

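Run:
```python
from h import *
a=cv2.imread("pics/scene1.png")[130:380,120:370];b=cv2.imread("pics/scene2.png")[130:380,120:370]
cv2.imwrite("pics/sc12.png",cv2.convertScaleAbs(cv2.resize(np.hstack([a,b]),None,fx=1.6,fy=1.6),alpha=3.5))
c=calibration("scene")
for nm,p in (("tcp1",(.0653,-.0047,.1122)),("tcp2",(.0396,.0008,.1132)),("kt",(.03,0,.148)),("kb",(.03,0,.094))):
    q=proj(c,np.r_[MID+p[0]*X+p[1]*Y,p[2]]); print(nm,(((q[0]-270)*4-120)*1.6).round(),(((q[1]-130)*4-130)*1.6).round())
c=calibration("wrist")
for nm,p in (("tcp2",(.0396,.0008,.1132)),("kt",(.03,0,.148)),("kb",(.03,0,.094)),("lane end",(.046,0,.07)),("blue",(-.038,-.045,.07))):
    print(nm,np.round(proj(c,np.r_[MID+p[0]*X+p[1]*Y,p[2]])))
print(c)
where()
```

```text
tcp1 133.0 308.0
tcp2 169.0 253.0
kt 181.0 149.0
kb 168.0 275.0
tcp2 [263. 221.]
kt [264. 259.]
kb [264. 222.]
lane end [264. 192.]
blue [312. 278.]
{'vfov': 67.3210106295434, 'cx': 263.64259920920927, 'cy': 191.68674631401353, 'xyz': array([0.71410776, 0.18730131, 0.29862171]), 'orientation': array([[ 3.81858356e-01, -8.75465959e-01, -2.96215378e-01],
       [-9.24220584e-01, -3.61467288e-01, -1.23116656e-01],
       [ 7.12272366e-04,  3.20781473e-01, -9.47152965e-01]])}
t 4.7 tcp along/across/z mm 39.6 0.8 113.2 F unit 0.03 0.4 0.51 yaw x -67.49 open 0.00035696047227897187
```

View pics/sc12.png

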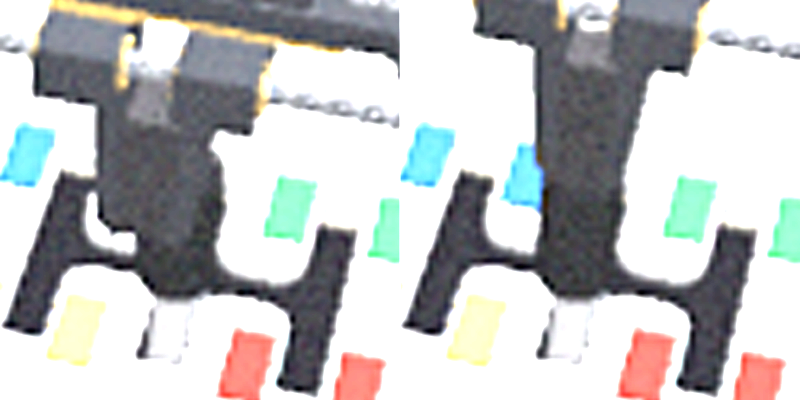

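The side picture shows the lever has not moved: its stem is still at zoomed (258,300). In both the scene and wrist views the fingertips end about 30 mm higher than the TCP reading implies, so they are over the cap. I will back off to the far side and go lower. 18 mm above the deck is safe under either reading.

>>> play_rows:
  increments:
    - [[0, -8, 0, 0, 0], [0, -16, 0, 0, 0], [0, -24, 0, 0, 0], [0, -32, 0, 0, 0], [0, -32, 0, 0, 0]]

```text
clock: 5.2
tcp_pos: [0.6666, 0.1683, 0.113]
tcp_rot: [[0.383, -0.924, 0.001], [-0.924, -0.383, 0.001], [-0.0, -0.001, -1.0]]
contact_force: [-0.5, -0.5, -0.3]
opening: 0.0006
```

>>> play_rows:
  increments:
    - [[0, 0, 8, 0, 0], [0, 0, 16, 0, 0], [0, 0, 24, 0, 0], [0, 0, 24, 0, 0], [0, 0, 24, 0, 0]]

```text
clock: 5.7
tcp_pos: [0.6652, 0.1674, 0.0888]
tcp_rot: [[0.383, -0.924, -0.001], [-0.924, -0.383, -0.0], [-0.0, 0.001, -1.0]]
contact_force: [-0.9, -0.2, -0.4]
opening: 0.0004
```

Run:
```python
from h import *
where()
O=[]
for n in("scene","side"):
    im=get_image(n);x0,y0=(280,145) if n=="scene" else (180,160); O.append(cv2.resize(im[y0:y0+100,x0:x0+90,::-1],None,fx=4.4,fy=4.4,interpolation=cv2.INTER_CUBIC))
cv2.imwrite("pics/both3.png",cv2.convertScaleAbs(np.hstack(O),alpha=2.5))
im=get_image("wrist"); cv2.imwrite("pics/w3.png",cv2.convertScaleAbs(im[:,:,::-1],alpha=2.2))
```

```text
t 5.7 tcp along/across/z mm 71.1 0.9 88.8 F unit -0.88 0.18 -0.38 yaw x -67.5 open 0.00039474419013206926
```

View pics/both3.png

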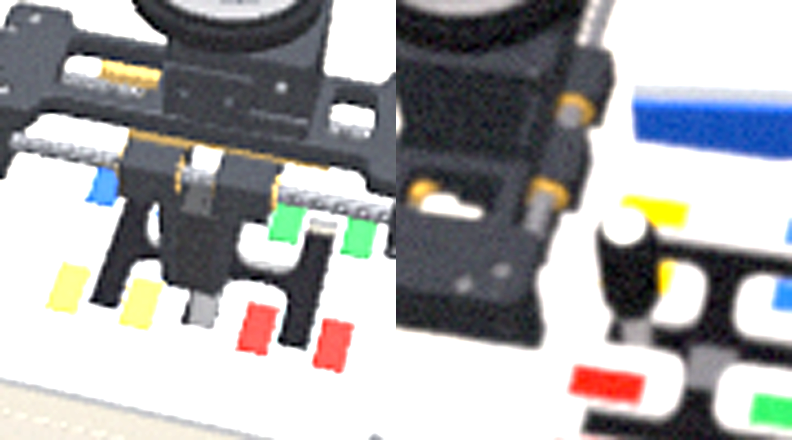

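View pics/w3.png

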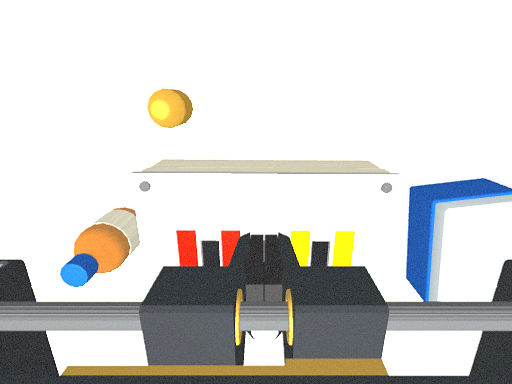

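Run:
```python
from h import *
def vplane(c,u,v,al):
    a=ray(c,u,v,.2);b=ray(c,u,v,0); g=lambda p:(p[:2]-MID)@X
    t=(al-g(a))/(g(b)-g(a)); p=a+t*(b-a); return p[2].round(4),((p[:2]-MID)@Y).round(4)
for al in(.062,.071,.080):
    print(al,"scene",vplane(calibration("scene"),323.2,209.8,al),"wrist",vplane(calibration("wrist"),265,233,al))
```

```text
0.062 scene (np.float64(0.1125), np.float64(-0.0006)) wrist (np.float64(0.0893), np.float64(-0.0006))
0.071 scene (np.float64(0.1215), np.float64(0.0007)) wrist (np.float64(0.1071), np.float64(-0.0004))
0.08 scene (np.float64(0.1306), np.float64(0.0019)) wrist (np.float64(0.1249), np.float64(-0.0003))
```

>>> play_rows:
  increments:
    - [[0, 4, 0, 0, 0], [0, 8, 0, 0, 0], [0, 12, 0, 0, 0], [0, 15, 0, 0, 0], [0, 18, 0, 0, 0]]

```text
clock: 6.35
tcp_pos: [0.6487, 0.1606, 0.0893]
tcp_rot: [[0.383, -0.924, 0.0], [-0.924, -0.383, 0.0], [0.0, -0.0, -1.0]]
contact_force: [2.1, 0.4, -0.6]
opening: 0.0004
```

>>> play_rows:
  increments:
    - [[0, 2, 0, 0, 0], [0, 4, 0, 0, 0], [0, 6, 0, 0, 0], [0, 8, 0, 0, 0], [0, 8, 0, 0, 0]]

```text
clock: 6.85
tcp_pos: [0.6414, 0.1575, 0.0893]
tcp_rot: [[0.383, -0.924, -0.0], [-0.924, -0.383, -0.0], [0.0, 0.0, -1.0]]
contact_force: [1.1, 1.5, 0.5]
opening: 0.0011
```

```bash
cat >> h.py <<'E'
def look(k):
    where(); O=[]
    for n in("scene","side"):
        im=get_image(n);x0,y0=(280,145) if n=="scene" else (180,160); O.append(cv2.resize(im[y0:y0+120,x0:x0+90,::-1],None,fx=4.4,fy=4.4,interpolation=cv2.INTER_CUBIC))
    cv2.imwrite(f"pics/both{k}.png",cv2.convertScaleAbs(np.hstack(O),alpha=2.2))
E
python3 -c "
from h import *
look(4)"
```

```text
t 6.85 tcp along/across/z mm 45.3 0.7 89.3 F unit 1.6 0.94 0.46 yaw x -67.49 open 0.001056026046182827
```

View pics/both4.png

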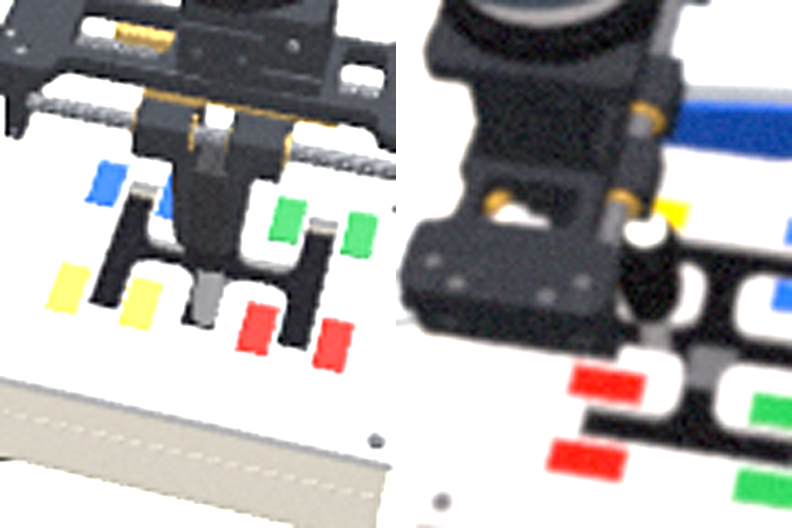

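The side picture shows the knob moving, with its cap now at about (237,213). Contact works.

```bash
cat >> h.py <<'E'
def capside(px,py):
    k=ray(calibration("side"),px/4.4+180,py/4.4+160,.148)[:2]-MID; return (k@X*1e3).round(1),(k@Y*1e3).round(1)
E
python3 -c "
from h import *
print(capside(252,235))"
```

```text
(np.float64(19.9), np.float64(3.4))
```

>>> play_rows:
  increments:
    - [[0, 3, 0, 0, 0], [0, 7, 0, 0, 0], [0, 11, 0, 0, 0], [0, 15, 0, 0, 0], [0, 15, 0, 0, 0]]

```text
clock: 7.45
tcp_pos: [0.6268, 0.1516, 0.0892]
tcp_rot: [[0.383, -0.924, -0.001], [-0.924, -0.383, -0.0], [-0.0, 0.001, -1.0]]
contact_force: [-0.2, 0.5, -0.3]
opening: 0.0005
```

```bash
python3 -c "
from h import *
look(5)"
```

```text
t 7.45 tcp along/across/z mm 29.6 0.7 89.2 F unit -0.01 0.59 -0.34 yaw x -67.49 open 0.0005007886568990247
```

View pics/both5.png

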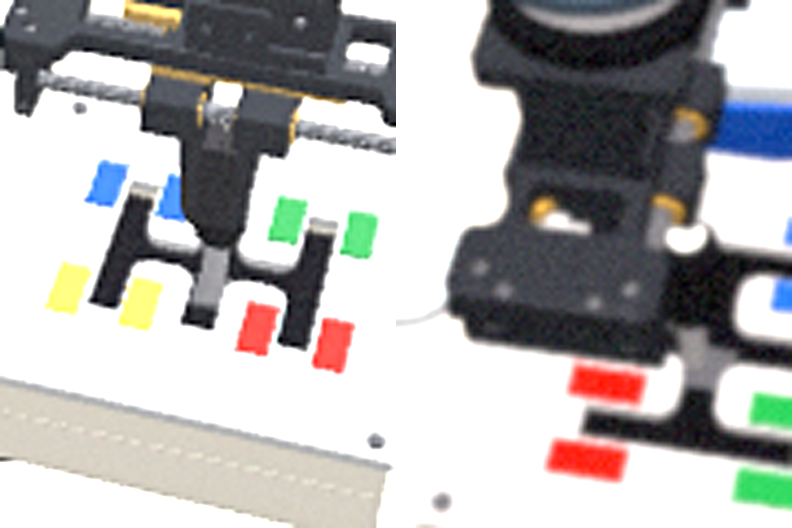

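Run:
```python
from h import *
print(capside(289,238))
im=cv2.imread("pics/both5.png")[:,396:]
g=im.min(2); m=((g>235)*255).astype(np.uint8); m[:215]=0;m[262:]=0;m[:,:262]=0;m[:,320:]=0
print([ (c.round(1),a) for c,a in blobs(m)])
```

```text
(np.float64(5.6), np.float64(2.3))
[(array([313.6, 219.5]), np.int32(132)), (array([289.9, 238.2]), np.int32(707))]
```

>>> play_rows:
  increments:
    - [[0, 2, 0, 0, 0], [0, 4, 0, 0, 0], [0, 5, 0, 0, 0], [0, 5, 0, 0, 0]]

```text
clock: 7.95
tcp_pos: [0.6229, 0.1498, 0.0891]
tcp_rot: [[0.383, -0.924, -0.0], [-0.924, -0.383, -0.0], [-0.0, 0.0, -1.0]]
contact_force: [1.6, -0.5, -0.6]
opening: 0.0004
```

>>> play_rows:
  increments:
    - [[0, -8, 0, 0, 0], [0, -18, 0, 0, 0], [0, -28, 0, 0, 0], [0, -28, -30, 0, 0], [0, -28, -75, 0, 0]]

```text
clock: 8.45
tcp_pos: [0.6474, 0.1604, 0.162]
tcp_rot: [[0.383, -0.924, -0.006], [-0.924, -0.383, -0.001], [-0.001, 0.006, -1.0]]
contact_force: [0.9, 0.5, 0.9]
opening: 0.0007
```

>>> play_rows:
  increments:
    - [[-20, -10, 0, 0, 0], [-50, -10, 0, 0, 0], [-60, -10, 0, 0, 0], [-60, -10, 0, 0, 0]]

```text
clock: 8.85
tcp_pos: [0.6344, 0.2221, 0.1639]
tcp_rot: [[0.386, -0.922, -0.001], [-0.922, -0.386, 0.001], [-0.001, 0.001, -1.0]]
contact_force: [-0.2, 0.8, 0.8]
opening: 0.0003
```

```bash
python3 -c "
from h import *
look(6);print(goto(0,.04,.18))"
```

```text
t 8.85 tcp along/across/z mm 63.3 63.2 163.9 F unit 0.06 0.79 0.81 yaw x -67.29 open 0.00026711774932667486
[ 19.   63.2 -16.2]
```

View pics/both6.png

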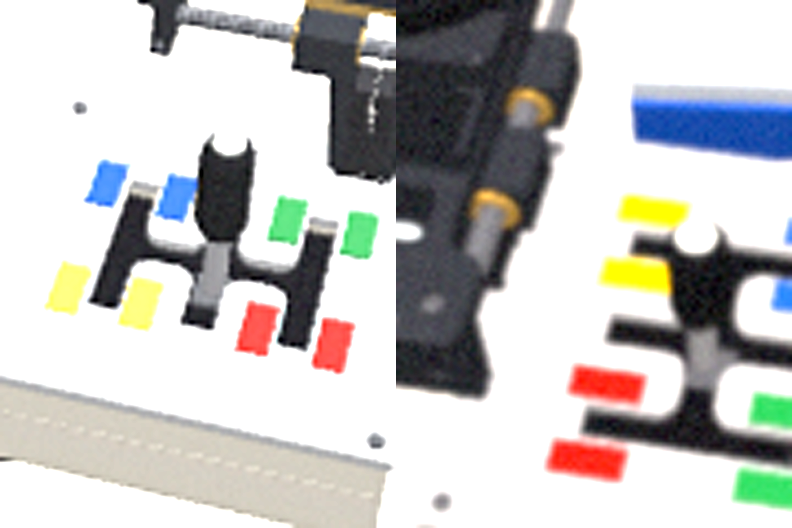

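Run:
```python
from h import *
O=[]
for n,x0,y0 in(("scene",315,165),("side",230,195)):
    im=get_image(n)[y0:y0+50,x0:x0+40,::-1]; O.append(cv2.resize(im,None,fx=10,fy=10,interpolation=cv2.INTER_CUBIC))
cv2.imwrite("pics/cap6.png",np.hstack(O))
```

View pics/cap6.png

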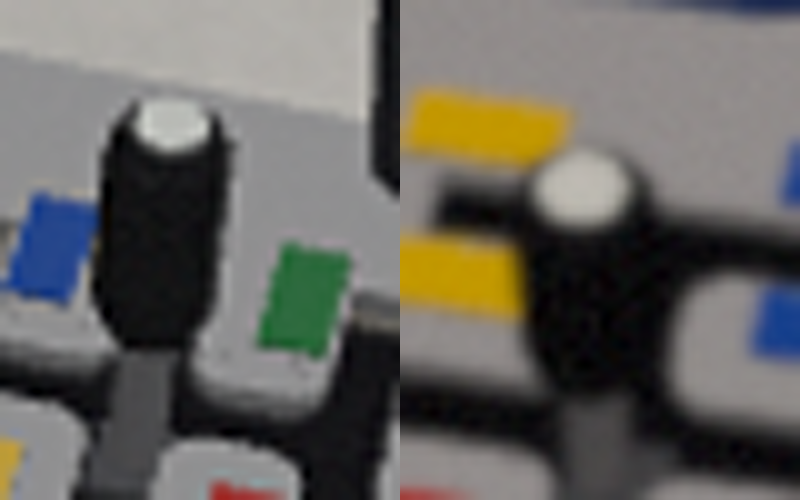

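Run:
```python
from h import *
for n,p in(("scene",(331.75,176.85)),("side",(247.75,213.25))):
    k=ray(calibration(n),*p,.148)[:2]-MID; print(n,k@X,k@Y)
where()
```

```text
scene 0.002235949311332137 0.001052289742048217
side 0.002465700587983358 2.309803237809348e-05
t 9.05 tcp along/across/z mm 63.0 58.5 163.8 F unit 0.35 -1.02 0.45 yaw x -67.62 open 0.0004915223166186333
```

Both views agree that the lever is at along +2.3 mm, across +0.5 mm. That is essentially in the cross slot, and the rounded corner will take up the rest. Next I go to its left side and push right.

>>> play_rows:
  increments:
    - [[3, 20, 0, 0, 0], [6, 42, 0, 0, 0], [9, 62, 0, 0, 0], [9, 62, 0, 0, 0], [9, 62, 0, 0, 0]]

```text
clock: 9.55
tcp_pos: [0.5822, 0.1869, 0.1644]
tcp_rot: [[0.381, -0.924, 0.001], [-0.924, -0.381, -0.0], [0.001, -0.001, -1.0]]
contact_force: [0.2, 0.9, -0.3]
opening: 0.0006
```

```bash
python3 -c "
from h import *
where();print(goto(0.001,.046,.089))"
```

```text
t 9.55 tcp along/across/z mm 1.7 50.3 164.4 F unit 0.5 0.75 -0.27 yaw x -67.59 open 0.0006283935279453075
[ 4.2  0.7 75.4]
```

>>> play_rows:
  increments:
    - [[0, 0, 20, 0, 0], [0, 0, 40, 0, 0], [0, 0, 60, 0, 0], [0, 0, 75, 0, 0], [0, 0, 75, 0, 0]]

```text
clock: 10.05
tcp_pos: [0.5805, 0.1874, 0.087]
tcp_rot: [[0.383, -0.924, -0.003], [-0.924, -0.383, -0.001], [-0.0, 0.003, -1.0]]
contact_force: [-0.4, -1.1, -0.8]
opening: 0.0003
```

>>> play_rows:
  increments:
    - [[2, 0, 0, 0, 0], [5, 0, 0, 0, 0], [5, 0, 0, 0, 0]]

```text
clock: 10.35
tcp_pos: [0.5844, 0.1827, 0.0902]
tcp_rot: [[0.382, -0.924, 0.002], [-0.924, -0.382, 0.0], [0.001, -0.002, -1.0]]
contact_force: [0.8, 0.9, -0.4]
opening: 0.0007
```

```bash
python3 -c "
from h import *
look(7)"
```

```text
t 10.35 tcp along/across/z mm 2.1 45.6 90.2 F unit 1.06 0.59 -0.39 yaw x -67.55 open 0.0007272271627903287
```

View pics/both7.png

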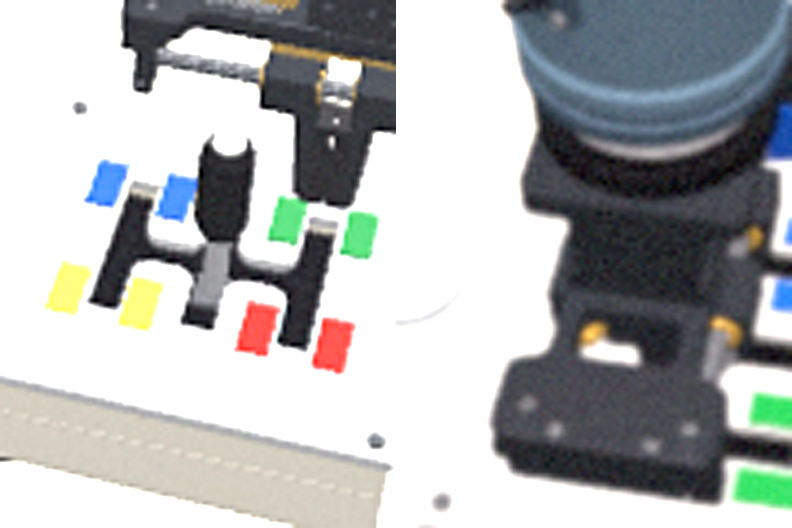

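>>> play_rows:
  increments:
    - [[4, 0, 0, 0, 0], [9, 0, 0, 0, 0], [14, 0, 0, 0, 0], [18, 0, 0, 0, 0], [21, 0, 0, 0, 0]]

```text
clock: 10.95
tcp_pos: [0.5913, 0.1638, 0.0892]
tcp_rot: [[0.383, -0.924, -0.0], [-0.924, -0.383, 0.001], [-0.001, 0.0, -1.0]]
contact_force: [-1.8, 1.4, 0.4]
opening: 0.0002
```

>>> play_rows:
  increments:
    - [[2, 0, 0, 0, 0], [4, 0, 0, 0, 0], [6, 0, 0, 0, 0], [8, 0, 0, 0, 0], [10, 0, 0, 0, 0]]

```text
clock: 11.45
tcp_pos: [0.5951, 0.1546, 0.0891]
tcp_rot: [[0.383, -0.924, -0.0], [-0.924, -0.383, 0.0], [-0.0, 0.0, -1.0]]
contact_force: [-0.7, 1.1, 0.1]
opening: 0.0006
```

```bash
python3 -c "
from h import *
look(8)"
```

```text
t 11.45 tcp along/across/z mm 1.3 15.5 89.1 F unit -0.17 1.31 0.12 yaw x -67.48 open 0.0005706562580409177
```

View pics/both8.png

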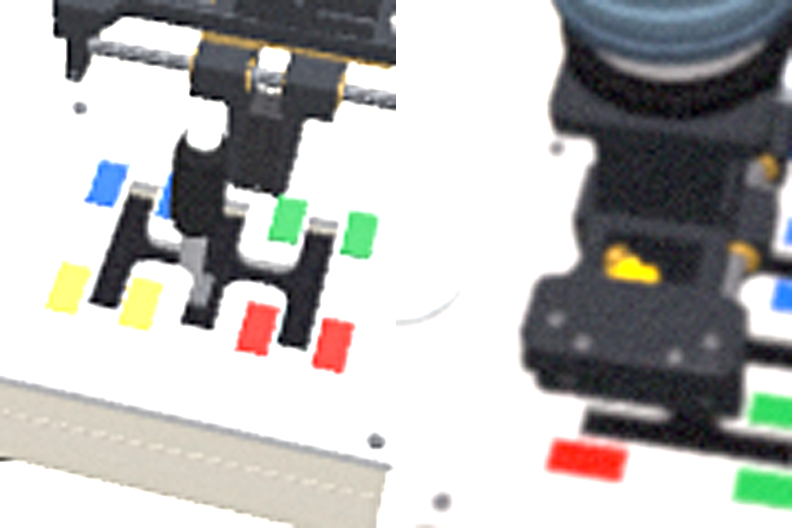

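The scene picture shows the cap moved to (207,133), sliding right along the cross slot at low force. I continue.

>>> play_rows:
  increments:
    - [[2, 0, 0, 0, 0], [5, 0, 0, 0, 0], [8, 0, 0, 0, 0], [11, 0, 0, 0, 0], [14, 0, 0, 0, 0]]

```text
clock: 12.05
tcp_pos: [0.599, 0.1426, 0.0891]
tcp_rot: [[0.384, -0.923, -0.003], [-0.923, -0.384, 0.001], [-0.002, 0.002, -1.0]]
contact_force: [-5.3, 3.2, 2.9]
opening: 0.0006
```

>>> play_rows:
  increments:
    - [[2, 0, 0, 0, 0], [5, 0, 0, 0, 0], [8, 0, 0, 0, 0], [11, 0, 0, 0, 0], [13, 0, 0, 0, 0]]

```text
clock: 12.55
tcp_pos: [0.6054, 0.1289, 0.089]
tcp_rot: [[0.382, -0.924, -0.0], [-0.924, -0.382, -0.001], [0.0, 0.001, -1.0]]
contact_force: [-1.9, 0.5, 0.0]
opening: 0.0004
```

```bash
python3 -c "
from h import *
look(9)"
```

```text
t 12.55 tcp along/across/z mm 1.2 -12.2 89.0 F unit -1.59 1.17 0.03 yaw x -67.52 open 0.0003720296772135523
```

View pics/both9.png

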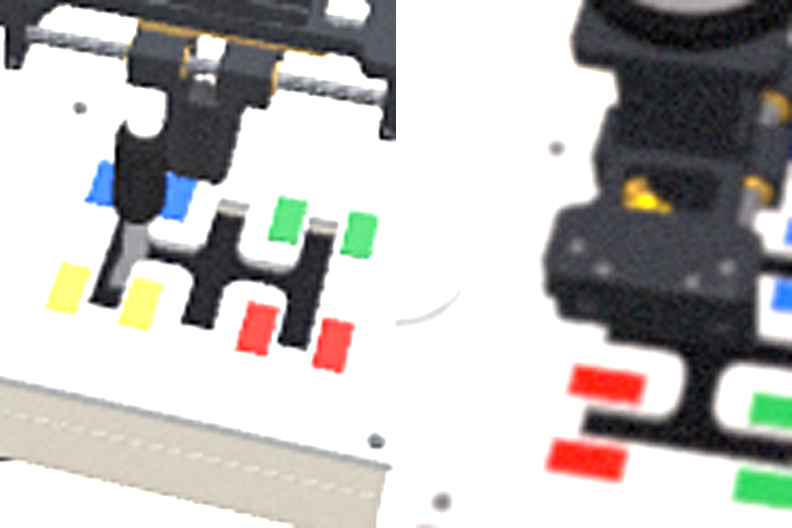

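```bash
cat >> h.py <<'E'
def capscene(px,py):
    k=ray(calibration("scene"),px/4.4+280-.4,py/4.4+145-.4,.148)[:2]-MID; return (k@X*1e3).round(1),(k@Y*1e3).round(1)
def zoomcap(fn,n,x0,y0):
    im=get_image(n)[y0:y0+50,x0:x0+60,::-1]; cv2.imwrite(fn,cv2.resize(im,None,fx=10,fy=10,interpolation=cv2.INTER_CUBIC))
E
python3 -c "
from h import *
print(capscene(231,142),capscene(207,133),capscene(145,118));zoomcap('pics/cap9.png','scene',290,155)"
```

```text
(np.float64(2.1), np.float64(1.7)) (np.float64(-0.8), np.float64(-9.9)) (np.float64(-2.8), np.float64(-39.1))
```

View pics/cap9.png

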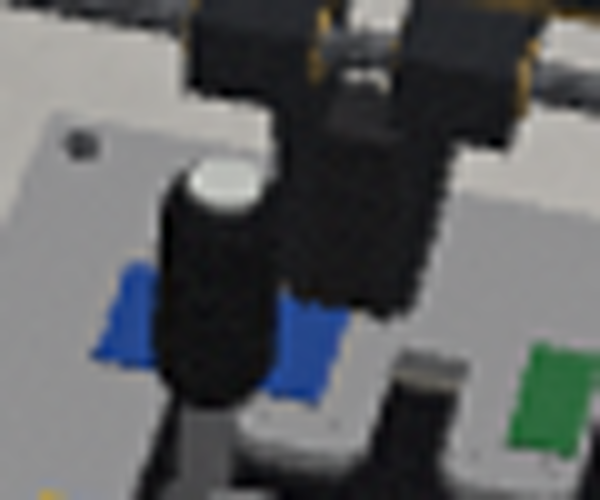

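```bash
python3 -c "
from h import *
k=ray(calibration('scene'),312.25,173.05,.148)[:2]-MID; print(k@X,k@Y)"
```

```text
0.0022582307365931055 -0.03857230645149391
```

>>> play_rows:
  increments:
    - [[2, 0, 0, 0, 0], [3.5, 0, 0, 0, 0], [5, 0, 0, 0, 0], [6, 0, 0, 0, 0], [6, 0, 0, 0, 0]]

```text
clock: 13.2
tcp_pos: [0.608, 0.124, 0.0893]
tcp_rot: [[0.383, -0.924, 0.0], [-0.924, -0.383, 0.0], [0.0, -0.0, -1.0]]
contact_force: [0.6, 1.3, -0.7]
opening: 0.001
```

```bash
python3 -c "
from h import *
where();zoomcap('pics/cap10.png','scene',285,150)"
```

```text
t 13.2 tcp along/across/z mm 1.8 -17.7 89.3 F unit 1.09 0.96 -0.75 yaw x -67.5 open 0.0010230494635056196
```

View pics/cap10.png

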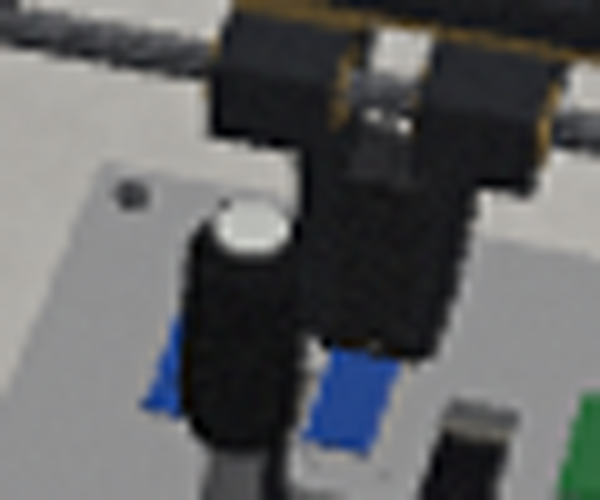

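```bash
python3 -c "
from h import *
k=ray(calibration('scene'),285+25.4-.45,150+22.9-.45,.148)[:2]-MID; print(k@X,k@Y)"
```

```text
0.0018082718975518464 -0.04340102508897667
```

The scene picture gives the lever across ≈ -44 mm, along ≈ +2 mm, so it is in the right lane. I lift and go round to its far side.

>>> play_rows:
  increments:
    - [[-6, 0, 0, 0, 0], [-14, 0, 0, 0, 0], [-14, 0, -25, 0, 0], [-14, 0, -50, 0, 0], [-14, 0, -75, 0, 0]]

```text
clock: 13.75
tcp_pos: [0.602, 0.1377, 0.165]
tcp_rot: [[0.384, -0.924, -0.0], [-0.924, -0.384, -0.0], [0.0, 0.0, -1.0]]
contact_force: [0.7, -0.1, -0.2]
opening: 0.0004
```

>>> play_rows:
  increments:
    - [[5, -15, 0, 0, 0], [20, -30, 0, 0, 0], [41, -45, 0, 0, 0], [41, -45, 0, 0, 0], [41, -45, 0, 0, 0]]

```text
clock: 14.25
tcp_pos: [0.6594, 0.1166, 0.1639]
tcp_rot: [[0.382, -0.924, -0.001], [-0.924, -0.382, -0.0], [-0.0, 0.001, -1.0]]
contact_force: [0.0, 0.1, -0.9]
opening: 0.0001
```

```bash
python3 -c "
from h import *
look(11);print(goto(.046,-.045,.089))"
```

```text
t 14.25 tcp along/across/z mm 46.5 -43.9 163.9 F unit 0.07 0.06 -0.86 yaw x -67.51 open 0.0001305854029223582
[ 2.4  0.2 75.1]
```

View pics/both11.png

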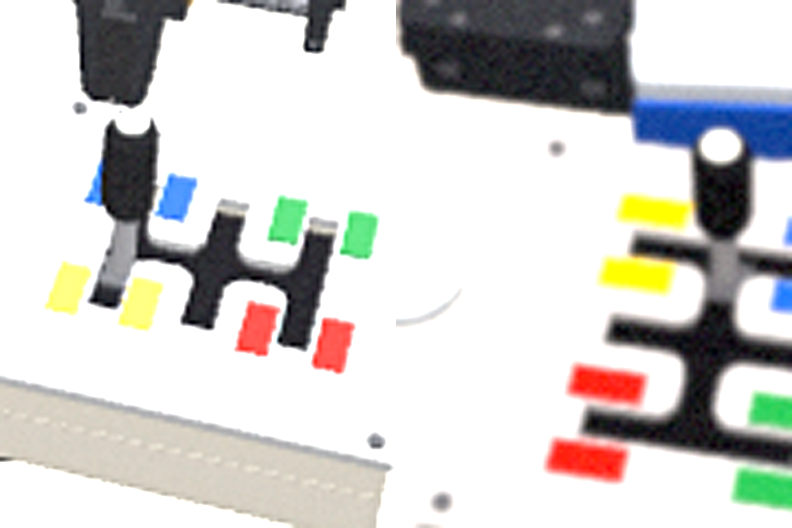

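>>> play_rows:
  increments:
    - [[1, 0, 20, 0, 0], [1, 0, 40, 0, 0], [1, 0, 60, 0, 0], [1, 0, 75, 0, 0], [1, 0, 75, 0, 0]]

```text
clock: 14.85
tcp_pos: [0.6579, 0.1158, 0.0871]
tcp_rot: [[0.384, -0.923, -0.004], [-0.923, -0.384, -0.001], [-0.001, 0.004, -1.0]]
contact_force: [0.3, -0.6, -0.4]
opening: 0.0004
```

>>> play_rows:
  increments:
    - [[0, 0, 0, 0, 0], [0, 4, 0, 0, 0], [0, 8, 0, 0, 0], [0, 12, 0, 0, 0], [0, 16, 0, 0, 0]]

```text
clock: 15.35
tcp_pos: [0.6451, 0.1091, 0.0897]
tcp_rot: [[0.383, -0.924, 0.001], [-0.924, -0.383, -0.0], [0.0, -0.0, -1.0]]
contact_force: [-0.1, 0.6, -0.0]
opening: 0.0007
```

>>> play_rows:
  increments:
    - [[0, 3, 0, 0, 0], [0, 6, 0, 0, 0], [0, 9, 0, 0, 0], [0, 12, 0, 0, 0], [0, 15, 0, 0, 0]]

```text
clock: 15.85
tcp_pos: [0.6317, 0.1038, 0.0894]
tcp_rot: [[0.383, -0.924, 0.001], [-0.924, -0.383, 0.0], [0.0, -0.001, -1.0]]
contact_force: [1.6, 0.4, -1.0]
opening: 0.0005
```

```bash
python3 -c "
from h import *
print(capside(323.5,146.5));look(12)"
```

```text
(np.float64(0.9), np.float64(-43.9))
t 15.85 tcp along/across/z mm 16.0 -45.4 89.4 F unit 1.66 -0.27 -1.04 yaw x -67.49 open 0.0004890291283647464
```

View pics/both12.png

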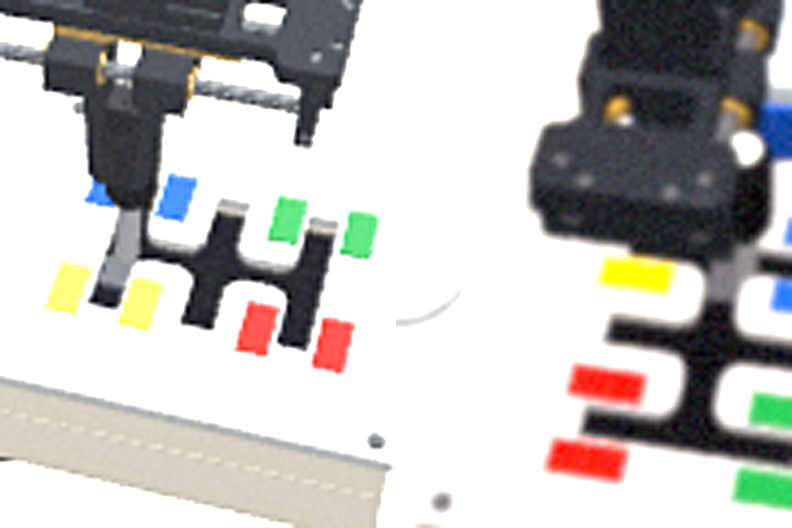

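The side picture shows the cap at about (349,149) and moving near-wards. I continue.

>>> play_rows:
  increments:
    - [[0, 3, 0, 0, 0], [0, 6, 0, 0, 0], [0, 9, 0, 0, 0], [0, 12, 0, 0, 0], [0, 15, 0, 0, 0]]

```text
clock: 16.45
tcp_pos: [0.6174, 0.0979, 0.0893]
tcp_rot: [[0.383, -0.924, 0.0], [-0.924, -0.383, 0.0], [-0.0, -0.0, -1.0]]
contact_force: [2.2, -0.1, 0.6]
opening: 0.0004
```

>>> play_rows:
  increments:
    - [[0, 3, 0, 0, 0], [0, 6, 0, 0, 0], [0, 8, 0, 0, 0], [0, 10, 0, 0, 0], [0, 10, 0, 0, 0]]

```text
clock: 16.95
tcp_pos: [0.6079, 0.094, 0.0892]
tcp_rot: [[0.383, -0.924, -0.0], [-0.924, -0.383, -0.0], [-0.0, 0.0, -1.0]]
contact_force: [1.1, 0.0, 0.8]
opening: 0.0005
```

```bash
python3 -c "
from h import *
where();zoomcap('pics/cap13.png','side',245,175)"
```

```text
t 16.95 tcp along/across/z mm -9.7 -45.5 89.2 F unit 1.07 -0.39 0.78 yaw x -67.49 open 0.0005180114983732642
```

View pics/cap13.png

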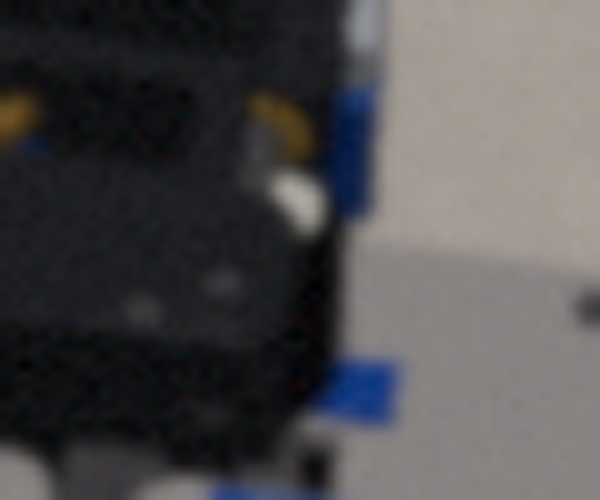

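>>> play_rows:
  increments:
    - [[0, 1, 0, 0, 0], [0, 2, 0, 0, 0], [0, 3, 0, 0, 0], [0, 3, 0, 0, 0]]

```text
clock: 17.4
tcp_pos: [0.6054, 0.0929, 0.0892]
tcp_rot: [[0.383, -0.924, -0.0], [-0.924, -0.383, -0.0], [-0.0, 0.0, -1.0]]
contact_force: [1.3, 0.9, 1.2]
opening: 0.0003
```

>>> play_rows:
  increments:
    - [[0, 0.5, 0, 0, 0], [0, 1, 0, 0, 0], [0, 1, 0, 0, 0]]

```text
clock: 17.7
tcp_pos: [0.6045, 0.0925, 0.0892]
tcp_rot: [[0.383, -0.924, -0.0], [-0.924, -0.383, -0.0], [-0.0, 0.0, -1.0]]
contact_force: [2.0, 1.2, 0.4]
opening: 0.0004
```

```bash
python3 -c "
from h import *
where()"
```

```text
t 17.7 tcp along/across/z mm -13.4 -45.5 89.2 F unit 2.24 0.33 0.38 yaw x -67.49 open 0.0004328605083437082
```

Not at the stop yet, as the force is still only sliding friction. I continue in 0.5 mm steps.

>>> play_rows:
  increments:
    - [[0, 0.5, 0, 0, 0], [0, 1, 0, 0, 0], [0, 1, 0, 0, 0]]

```text
clock: 18.0
tcp_pos: [0.6036, 0.0921, 0.0892]
tcp_rot: [[0.383, -0.924, -0.0], [-0.924, -0.383, 0.0], [-0.0, 0.0, -1.0]]
contact_force: [1.9, 0.6, 1.0]
opening: -0.0
```

>>> play_rows:
  increments:
    - [[0, 0.5, 0, 0, 0], [0, 1, 0, 0, 0], [0, 1, 0, 0, 0]]

```text
clock: 18.3
tcp_pos: [0.6027, 0.0917, 0.0892]
tcp_rot: [[0.383, -0.924, -0.0], [-0.924, -0.383, -0.0], [-0.0, 0.0, -1.0]]
contact_force: [2.0, 1.0, 1.4]
opening: 0.0004
```

>>> play_rows:
  increments:
    - [[0, 0.5, 0, 0, 0], [0, 1, 0, 0, 0]]

```text
clock: 18.5
tcp_pos: [0.6019, 0.0915, 0.0892]
tcp_rot: [[0.383, -0.924, 0.0], [-0.924, -0.383, 0.0], [-0.0, -0.0, -1.0]]
contact_force: [3.0, 3.3, -1.1]
opening: 0.0003
```

```bash
python3 -c "
from h import *
where();zoomcap('pics/cap14.png','scene',285,140)"
```

```text
t 18.5 tcp along/across/z mm -16.2 -45.5 89.2 F unit 4.01 1.91 -1.12 yaw x -67.49 open 0.00032231948202075935
```

View pics/cap14.png

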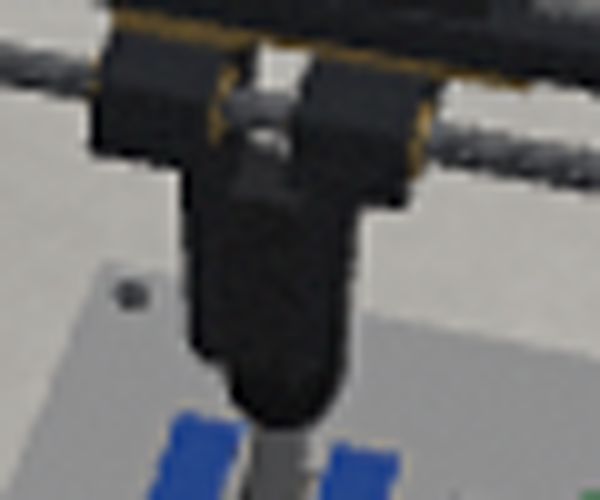

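>>> play_rows:
  increments:
    - [[0, 0.5, 0, 0, 0], [0, 0.5, 0, 0, 0]]

```text
clock: 18.75
tcp_pos: [0.6019, 0.0914, 0.0893]
tcp_rot: [[0.383, -0.924, 0.001], [-0.924, -0.383, 0.0], [-0.0, -0.001, -1.0]]
contact_force: [3.9, 2.2, -1.3]
opening: 0.0006
```

>>> play_rows:
  increments:
    - [[0, 0.5, 0, 0, 0], [0, 0.5, 0, 0, 0]]

```text
clock: 18.95
tcp_pos: [0.6018, 0.0914, 0.0893]
tcp_rot: [[0.383, -0.924, 0.002], [-0.924, -0.383, 0.001], [-0.0, -0.002, -1.0]]
contact_force: [5.7, 2.6, -2.4]
opening: 0.0003
```

The TCP has stopped advancing while the force rises to about 6 N, so the lever is at the end stop. I back off, lift and check.

>>> play_rows:
  increments:
    - [[0, -6, 0, 0, 0], [0, -14, 0, 0, 0], [0, -22, 0, 0, 0], [0, -22, -30, 0, 0], [0, -22, -70, 0, 0]]

```text
clock: 19.45
tcp_pos: [0.6196, 0.0991, 0.1577]
tcp_rot: [[0.383, -0.924, -0.006], [-0.924, -0.383, -0.001], [-0.001, 0.006, -1.0]]
contact_force: [0.7, 0.6, 1.1]
opening: 0.0003
```

>>> play_rows:
  increments:
    - [[0, -25, -20, 0, 0], [0, -55, -40, 0, 0], [0, -85, -50, 0, 0], [0, -85, -50, 0, 0], [0, -85, -50, 0, 0]]

```text
clock: 19.95
tcp_pos: [0.6995, 0.132, 0.2084]
tcp_rot: [[0.383, -0.924, -0.002], [-0.924, -0.383, -0.0], [-0.0, 0.002, -1.0]]
contact_force: [0.3, -0.7, 0.1]
opening: 0.0008
```

Run:
```python
from h import *
where();O=[]
for n,x0,y0 in(("scene",290,145),("side",240,175)):
    im=get_image(n); cv2.imwrite(f"pics/{n}_end.png",im[:,:,::-1]); O.append(cv2.resize(im[y0:y0+60,x0:x0+40,::-1],None,fx=10,fy=10,interpolation=cv2.INTER_CUBIC))
cv2.imwrite("pics/cap15.png",np.hstack(O))
```

```text
t 19.95 tcp along/across/z mm 89.4 -44.9 208.4 F unit 0.03 -0.81 0.12 yaw x -67.48 open 0.0007779250047021818
```

View pics/cap15.png

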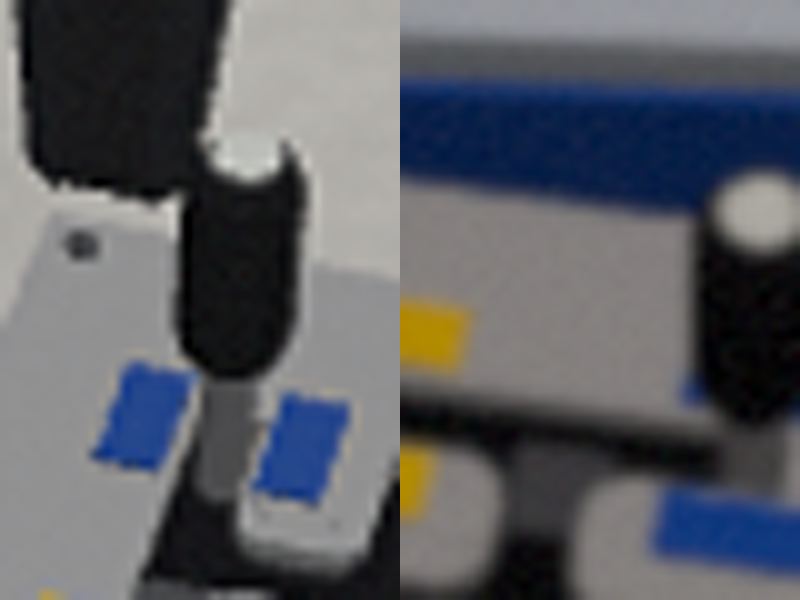

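View pics/scene_end.png

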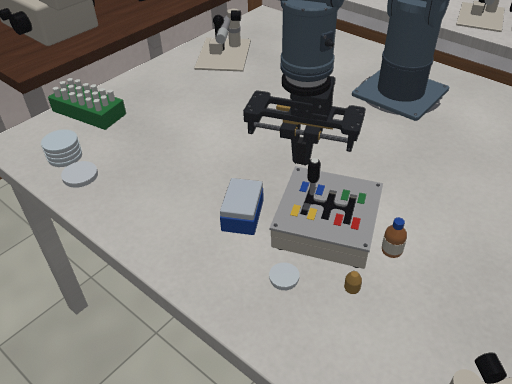

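Run:
```python
from h import *
for n,p in(("scene",(314.25,159.3)),("side",(275.25,195.75))):
    k=ray(calibration(n),*p,.148)[:2]-MID; print(n,k@X,k@Y)
print(proj(calibration("scene"),status.sense()["tcp_pos"]))
for n in("scene",): print([proj(calibration(n),np.r_[MID-.038*X-.045*Y,z]) for z in(.148,.094)])
```

```text
scene -0.041220053118589325 -0.044521320530145826
side -0.03774823181782262 -0.045055021083251275
(np.float64(299.63310835754527), np.float64(177.13692318111558))
[(np.float64(313.67081913525834), np.float64(160.20610132372394)), (np.float64(312.14787781559124), np.float64(179.72475859548234))]
```

>>> play_rows:
  increments:
    - [[0, 0, -25, 0, 0], [0, 0, -50, 0, 0], [0, 0, -75, 0, 0], [0, 0, -75, 0, 0], [0, 0, -75, 0, 0]]

```text
clock: 20.55
tcp_pos: [0.6992, 0.1314, 0.2839]
tcp_rot: [[0.382, -0.924, -0.001], [-0.924, -0.382, -0.001], [0.0, 0.001, -1.0]]
contact_force: [0.1, -0.2, -0.3]
opening: 0.0007
```

Run:
```python
from h import *
where()
a=cv2.imread("pics/scene0.png");b=get_image("scene")[:,:,::-1]
for n,(x0,y0,x1,y1) in dict(bottle=(380,215,410,260),tipbox=(218,175,248,235),obj=(342,268,365,295),dish=(265,260,302,290)).items():
    print(n,cv2.absdiff(a[y0:y1,x0:x1],b[y0:y1,x0:x1].copy()).mean().round(2))
u,v,w,h=300,145,40,50
cv2.imwrite("pics/fin.png",cv2.resize(b[v:v+h,u:u+w],None,fx=10,fy=10,interpolation=cv2.INTER_CUBIC))
```

```text
t 20.55 tcp along/across/z mm 88.9 -45.3 283.9 F unit 0.01 -0.19 -0.26 yaw x -67.51 open 0.000662112410570377
bottle 7.82
tipbox 8.84
obj 7.71
dish 10.7
```

View pics/fin.png

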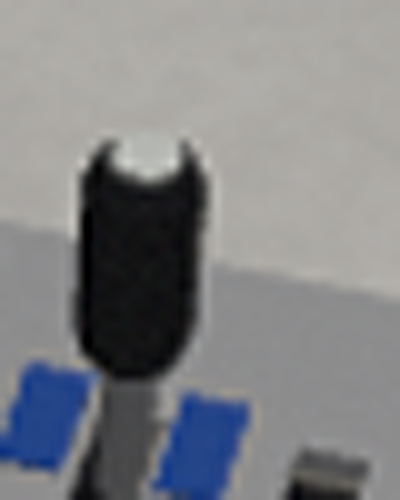

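Run:
```python
from h import *
for f in("pics/scene0.png","pics/scene_end.png"):
    im=cv2.imread(f)[:,:,::-1].copy(); M=masks(im)
    print([ (c.round(1),a) for k in("blue","yellow","green","red") for c,a in blobs(M[k])], im.mean(axis=(0,1)).round(1))
a,b=[cv2.cvtColor(cv2.imread(f),cv2.COLOR_BGR2GRAY).astype(np.float32) for f in("pics/scene0.png","pics/scene_end.png")]
for n,(x0,y0,x1,y1) in dict(bottle=(380,215,410,260),tipbox=(218,175,268,235),obj=(342,268,365,295),dish=(265,260,302,290)).items():
    print(n,cv2.phaseCorrelate(a[y0:y1,x0:x1].copy(),b[y0:y1,x0:x1].copy()))
```

```text
[(array([303.8, 186.4]), np.int32(65)), (array([319.1, 189.5]), np.int32(57)), (array([241.2, 221.9]), np.int32(592)), (array([398.1, 223.4]), np.int32(104)), (array([294.9, 210.1]), np.int32(76)), (array([311.5, 213.5]), np.int32(82)), (array([352.5, 282.3]), np.int32(272)), (array([ 88.7, 105. ]), np.int32(355)), (array([344.6, 194.7]), np.int32(55)), (array([361., 198.]), np.int32(55)), (array([338. , 219.4]), np.int32(83)), (array([355.3, 223. ]), np.int32(87))] [137.1 135.  130.5]
[(array([303.8, 186.3]), np.int32(64)), (array([319.5, 189.5]), np.int32(66)), (array([241.2, 221.9]), np.int32(592)), (array([398. , 223.4]), np.int32(105)), (array([283.1, 107.2]), np.int32(38)), (array([294.9, 210.1]), np.int32(77)), (array([311.5, 213.5]), np.int32(82)), (array([352.5, 282.4]), np.int32(277)), (array([ 88.7, 110.4]), np.int32(1047)), (array([344.6, 194.7]), np.int32(55)), (array([361. , 198.1]), np.int32(56)), (array([338. , 219.4]), np.int32(84)), (array([355.3, 223. ]), np.int32(87))] [144.7 142.7 138.2]
bottle ((0.04873780440160935, 0.5044465607337649), 1.0009518665737576)
tipbox ((-0.02661778485836308, 0.0028327222299715515), 1.0086948259671529)
obj ((-0.004590994633577594, 0.5459417877210928), 1.0044199647726837)
dish ((0.030659453219577415, 0.03780792061995264), 0.988655832807223)
```

```bash
python3 -c "
from bench import env
print(env.sign_off())"
```

```text
the job is handed in; nothing more can be done
None
```

The lever is home at the end of the blue slot (near right), and I handed the job in at about 20.6 s of the 51 s. I pushed it with shut fingertips in three pushes: near-wards out of the middle lane, right along the cross slot, then near-wards into the blue slot.

**At the stop:** the TCP stopped advancing while the force rose from about 2–4 N of sliding friction to about 6 N. I backed off then.

**Lever position, last measurement:** home is (-38, -45) mm along and across.
- Side view: (-37.7, -45.1) mm.
- Scene view: (-41.2, -44.5) mm. This disagrees by 3 mm along the lane. I put it down to the white cap blending into the pale table in that picture. The force stop and the stem seen between the blue bars support the side view.

**Surroundings:** the bottle, tip box, objective and dish have not moved in the scene view. The two half-pixel shifts in the correlation look like an artefact, because the colour centroids of the bottle and objective agree to 0.1 px. A plain picture difference showed 8–11 grey levels, which I put down to the overall brightness rising by about 8. The hand is clear of everything.

**One surprise:** the fingertips appeared to sit about 30 mm higher than the TCP reading. My first approach therefore passed over the knob's cap without moving the lever, and I redid it 24 mm lower.

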